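Build the drilling clamp stack on the jig

TASK

Set up the drilling jig, ready for its star knob: lay the wide backing board flat in the nest of pins, then the smaller work block centred on it with the grain the same way, then stand in the middle of the steel heel plate the packing piece that is as tall as those two together; next put the slotted strap clamp over the stud, stud midway along the slot, so that it bridges packing and work level and straight, and last slip the thick washer over the stud onto the strap. Let everything go, and do not disturb the star knob or the red pencil lying among the parts.

Things in the scene. Friction and masses are not known exactly. Their poses are not given: they have to be found in the camera images.
- drill_jig: fixed plywood base 230x130x18 mm (x -95..135, y +-65, top z 18). Origin: at bench level under the stud; x runs from heel plate to pin nest. Stud: upright threaded rod, 10 mm thick, tapered tip at z 90. Heel plate: flush steel square, 50 mm, centre x -55. Nest: 100 (x) by 70 mm, centre x 72, between 8 mm pins 12 mm high at (x,y) (40,+-39) (104,+-39) (18,+-18) (126,+-18); long sides open midway
- backing_board: loose pale hardwood off-cut, 60 (x) x 90 (y) x 19 (z) mm, the widest wooden piece among the loose parts. Origin: centre of the underside. Goes in the nest flat, its 90 mm length along the jig's x; it has 5 mm of play all round
- work_block: loose brown pine block to be drilled, 40 (x) x 70 (y) x 22 (z) mm. Origin: centre of the underside; grain along y. Goes centred on top of the backing board, its 70 mm length along the jig's x
- tall_packing: loose piece of square aluminium box section standing on end, 40 x 40 mm, walls 4 mm, 41 mm tall: backing board plus work block. Origin: centre of the underside. Goes upright in the middle of the heel plate
- short_packing: loose piece of the same square aluminium box section, 40 x 40 mm, only 22 mm tall: too short for this job, not needed. Origin: centre of the underside
- strap_clamp: loose flat steel strap clamp, 150 (x) x 34 (y) x 12 (z) mm, with a 60 x 16 mm through slot lengthwise in its middle (either end may go either way). Origin: centre of the underside, in the middle of the slot; x along the strap. Goes with the slot over the stud, middle at the stud, lying level on packing and work block; the stud then stands 19 mm above its top
- thick_washer: loose thick steel washer, 36 mm outside, 14 mm hole, 8 mm high. Origin: centre of the underside. Goes over the stud onto the top of the strap
- star_knob: bystander: black five-lobed clamping knob, about 45 mm across and 23 mm high, lying in front of the jig. Origin: centre of the underside. Leave it alone
- pencil_red: bystander: flat red carpenter's pencil, 14 x 168 x 8 mm, lying among the loose parts. Origin: underside; length along y (ends at y = -84 and +84 mm). Leave it alone
Things that resemble listed ones, but are neither listed nor needed, are in the scene too. Several things have the shape of the thick_washer; the one meant has the colours described above.

How it is judged (in metres and radians):
On the way, in this order (a step that is already met when the one before it is completed fails the run):
1. the backing board lies flat in the nest of pins (x of backing_board in the frame of drill_jig between 0.064 and 0.08 m and y of backing_board in the frame of drill_jig between -0.008 and 0.008 m and z of backing_board in the frame of drill_jig between 0.015 and 0.021 m and angle between backing_board's own z axis and vertical below 0.05 rad and angle between the y axis of backing_board and the x axis of drill_jig, either way round below 0.2 rad), for 0.2 s.
2. the work block lies centred on the backing board (all of step 1 and x of work_block in the frame of drill_jig between 0.06 and 0.084 m and y of work_block in the frame of drill_jig between -0.012 and 0.012 m and z of work_block in the frame of drill_jig between 0.034 and 0.04 m and angle between work_block's own z axis and vertical below 0.05 rad and angle between the y axis of work_block and the x axis of drill_jig, either way round below 0.25 rad), for 0.2 s.
3. the tall packing piece stands on the heel plate (all of step 2 and x of tall_packing in the frame of drill_jig between -0.067 and -0.043 m and y of tall_packing in the frame of drill_jig between -0.012 and 0.012 m and z of tall_packing in the frame of drill_jig between 0.015 and 0.021 m and angle between tall_packing's own z axis and vertical below 0.05 rad), for 0.2 s.
4. the strap clamp is over the stud, level on packing and work (all of step 3 and x of strap_clamp in the frame of drill_jig between -0.018 and 0.018 m and y of strap_clamp in the frame of drill_jig between -0.008 and 0.008 m and z of strap_clamp in the frame of drill_jig between 0.056 and 0.062 m and angle between strap_clamp's own z axis and vertical below 0.05 rad and angle between the x axis of strap_clamp and the x axis of drill_jig, either way round below 0.15 rad), for 0.2 s.
5. the washer is over the stud on the strap (all of step 4 and x of thick_washer in the frame of drill_jig between -0.006 and 0.006 m and y of thick_washer in the frame of drill_jig between -0.006 and 0.006 m and z of thick_washer in the frame of drill_jig between 0.068 and 0.074 m and angle between thick_washer's own z axis and vertical below 0.1 rad), for 0.2 s.
At the end, for the whole second after the job is handed in: Board flat in the nest (8 mm, 0.2 rad), work block on it (12 mm, 0.25 rad), tall packing on the heel plate (12 mm), strap level on both with the stud in its slot (18 mm along, 8 mm across, 0.15 rad), washer on the strap round the stud (6 mm); heights within 3 mm; all at rest and released (all of step 5 and linear speed of each of backing_board, work_block, tall_packing, strap_clamp, thick_washer below 0.02 m/s and contact force between the fingers and backing_board below 0.1 N and contact force between the fingers and work_block below 0.1 N and contact force between the fingers and tall_packing below 0.1 N and contact force between the fingers and strap_clamp below 0.1 N and contact force between the fingers and thick_washer below 0.1 N); the robot touches nothing.
It fails at once if the star knob or the red pencil is shifted by more than 30 mm (distance of any of star_knob, pencil_red from where it was at the start of the episode above 0.03 m).
It also fails if it takes over 112 s, if anything falls off the work surface, if the arm or the gripper's body presses on something with over 40 N, if the wrist force passes 120 N, or if a joint passes its speed limit or range.

ROBOT

A 7-joint arm with a two-finger parallel gripper is mounted at the origin on a cart in front of the work surface, level with it; the furniture and walls round the work are solid. World frame = base frame: x ahead of the robot, y to its left, z up, the work surface at z = 0. Lengths are in mm, angles in rad, forces in N, time in s.
With the tool pointing down it reaches from about 425 to 950 mm from the base axis. Payload 4.7 kg.
Tool frame: the origin (TCP) lies between the finger pads; the fingertips stand 11 mm ahead of it and the grasp point (between the pads) lies 8 mm behind it; x points along the fingers, z is the direction in which the jaws open and shut, and the axes are right-handed (so a half turn about x gives the same grasp; the last joint's range is limited). The gripper opens to 85 mm and grips with 20 to 120 N. Pads are 22 mm wide; open, the fingers measure 114 mm over their backs; the gripper's body (76 mm by 85 mm) begins 54 mm behind the grasp point. The pads swing forward as they close: fully open they stand 13 mm farther back than shut.
Start: joints at [1.232, 0.469, -0.049, 1.532, 0.024, 1.141, -0.082], TCP at [205.832, -642.869, 242.335] pointing down, gripper open.
Joint ranges: [-2.59, 2.59], [-0.33, 1.99], [-1.39, 1.29], [0.1, 2.45], [-1.04, 4.18], [0.21, 1.99], [-2.66, 2.66]. Speed limits (rad/s): [2.57, 2.57, 3.14, 3.14, 3.14, 3.14, 3.14].

INTERFACE

Orientations are given as [roll, pitch, yaw] about the fixed x, y, z axes, in that order (R = Rz(yaw) Ry(pitch) Rx(roll)).
In Python, from station import ctrl, cams, finder gives the robot as it stands.
- The arm moves only by the tool drive_tool, never from a script. Its argument "deltas" is a list of rows, each a list of 7 numbers: the opening, from 0 (shut) to 1 (fully open), then the shift along the tool's x, y, z in m, then the turn, a rotation vector about the tool's x, y, z in degrees. A call has 1 to 20 rows; each row shifts and turns the commanded pose from where the row before left it, along the tool's axes as they then stand; what a row does not reach is not made up. A row lasts 1/10 s, in which the tool goes at most 50 mm and 8.59 degrees, less where a joint would pass 70% of its speed; a pose out of reach is approached as far as the arm can. A call is refused whole if a number of a shift passes 0.05 or a number of a turn 8.59, either way. A call with a gripper value outside its range is refused whole. The fingers move at their own pace and stop on an object; "squeeze" is the grip in N (left out, the last holds). Time passes only in rows, so rows that do not move let the fingers close. It gives the time, the measured TCP pose, the force and the opening at its end, in the units of the state.
- ctrl.state(): the state, without advancing time (a new reading comes with each control period).
- cams.snapshot(name): name is "side" or "top" or "wrist"; returns the picture (384x512x3 uint8, red, green, blue); there is no depth.
- cams.camera_params(name): a dict with "fovy" (degrees; the focal length in pixels is half the picture's height over the tangent of half this angle, whatever the lens; pixels are square), "cx", "cy" (the principal point, pixels), "xyz" and "rotation" of the camera in the world. Camera axes: x right, y up, looking along -z (the intrinsics and any distortion apply to the point x, -y, -z); pixel columns grow to the right and rows downward; lengths in mm; the calibration is good to about 2 mm. A picture is of the moment at which its call begins: read the wrist's pose just before it. camera_params takes no time and is no camera call; for the wrist camera it gives the pose at the moment of the call.
- ctrl.hand_in(): hands the job in, once; it reports no verdict.
Trained networks look in the newest picture that a camera, given by its name, has taken for a name from the list of things; names that differ only in an ending like _2 or _b are one class to them, and where a whole thing is asked for, a point or a joint stands for the part that bears it (a point fixed in the world has none). Each returns a list of dicts, best first, with "confidence" (0 to 1); they miss things now and then, are a little off and sometimes report something else, mostly with a low value. They report only what shows in the picture. A call takes as long as a camera call. They do not tell look-alikes from the thing itself.
- finder.regions_of(camera, label): "pixels" (384x512 bool, what is visible of it) and "centre" ([row, column] in pixels, amid what is visible of it).
The state is a dict: "clock": time; "qpos": joint angles; "qvel": joint speeds; "joint_torque": joint torques, N m; "eef_pos": TCP position; "ee_rot": TCP orientation; "wrist_force": force on the tool from outside, world axes, zero at the start; "ft_torque": the same for the moment, N m; "width": finger opening in mm.
Only numpy, scipy, OpenCV 4.12 (cv2) and the standard library are available. Lean on these libraries where they do the work, as an engineer would, in place of code of your own. Each camera call takes 0.05 s, during which the arm holds its last target. There are 200 camera calls.

## Working session

There is one attempt and no reset: what is moved stays moved. The work goes in short steps, Python scripts to look and compute and a tool call to move; the robot and the scene stay as the last step left them, time stands still between calls to the robot, and variables do not carry over. Pictures are saved under pics/ and viewed, about 12 in all and at most 16, crops included, and the job is handed in when it is done.

Besides the shell and the picture viewer there is one more tool, called after "Request:" as a command line: name --pt "numbers of a row" for each row, then --argument value for the rest. drive_tool: Moves the arm, as the interface text tells. Its arguments: {"type":"object","properties":{"deltas":{"type":"array","items":{"type":"array","items":{"type":"number"}}},"squeeze":{"type":"number"}},"required":["deltas"]}

```bash
ls; mkdir -p pics
python3 - <<'E'
from station import ctrl,cams,finder
import cv2,numpy as np
print(ctrl.state())
for n in("top","side","wrist"):
    im=cams.snapshot(n); cv2.imwrite(f"pics/{n}0.png",im[:,:,::-1]); print(n,cams.camera_params(n))
E
```

```text
pics
{'clock': 0.0, 'qpos': array([ 1.23210093,  0.46948421, -0.04861069,  1.53367547,  0.02408812,
        1.14098804, -0.0823336 ]), 'qvel': array([-0.00107619, -0.00055204,  0.00036549, -0.00087375, -0.00127775,
        0.00052548,  0.00037174]), 'joint_torque': array([ 2.64193250e-04, -5.10304964e+01, -4.64405143e-02, -2.37711078e+01,
        1.06549374e-02,  7.47526414e-03, -1.09034292e-05]), 'eef_pos': array([ 205.63832803, -642.33400262,  241.24041548]), 'ee_rot': array([-3.11453223,  1.56882636,  1.90765886]), 'wrist_force': array([-0.05721056, -0.00705961,  0.00215433]), 'ft_torque': array([0.02223217, 0.029988  , 0.02422684]), 'width': 85.20050961403541}
top {'fovy': 45.666646719158436, 'cx': 256.3992352353002, 'cy': 192.69772826391454, 'xyz': array([ 284.93857272, -111.75152127, 1132.40237307]), 'rotation': array([ 0.20853914, -0.00630487, -1.58019649])}
side {'fovy': 45.180398988029665, 'cx': 256.1590362624654, 'cy': 188.6479007895137, 'xyz': array([ 43.01160373, 646.82633931, 538.96930132]), 'rotation': array([ 1.06520203, -0.0076454 , -2.56498324])}
wrist {'fovy': 58.1670735040199, 'cx': 255.58980378383353, 'cy': 194.81889580723242, 'xyz': array([ 268.73579669, -622.9156884 ,  374.00635907]), 'rotation': array([-0.26231858,  0.00260554, -1.26172417])}
```

View pics/top0.png

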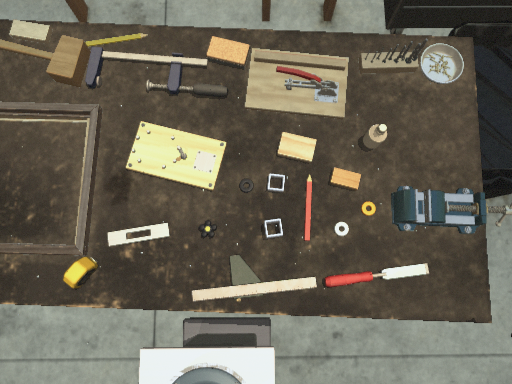

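View pics/side0.png

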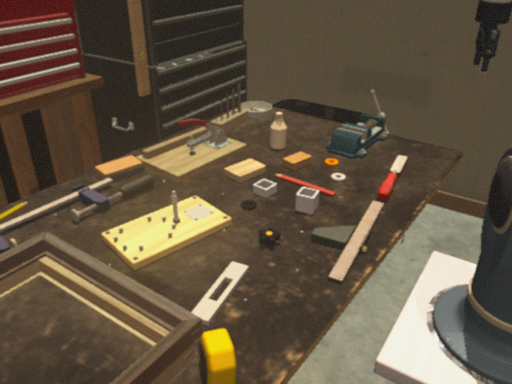

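Top view: the jig is at (177,156), with its heel plate to the right at (206,160).
- **Backing board:** pale board (297,146). Alternative is the plank at (228,50).
- **Work block:** brown block (346,178). The same plank at (228,50) is a look-alike.
- **Tall packing:** box section (274,228), which looks taller in the side view. The short one is at (276,182).
- **Strap:** (139,234).
- **Washer:** steel one at (342,229). Look-alikes are black (247,185) and yellow (369,208).
- **Leave alone:** knob (208,229) and pencil (308,207).

```bash
cat > h.py <<'E'
from station import ctrl,cams,finder
import cv2,numpy as np
from scipy.spatial.transform import Rotation as R
def cam(n):
    p=cams.camera_params(n); f=192/np.tan(np.radians(p["fovy"])/2)
    return f,p["cx"],p["cy"],np.array(p["xyz"]),R.from_euler("xyz",p["rotation"]).as_matrix()
def unproj(C,uv,z):
    f,cx,cy,t,M=C; uv=np.atleast_2d(uv).astype(float)
    d=np.c_[(uv[:,0]-cx)/f,-(uv[:,1]-cy)/f,-np.ones(len(uv))]@M.T
    return t+d*((z-t[2])/d[:,2])[:,None]
def proj(C,P):
    f,cx,cy,t,M=C; q=(np.atleast_2d(P)-t)@M
    return np.c_[cx+f*q[:,0]/-q[:,2],cy-f*q[:,1]/-q[:,2]]
def rect(C,mask,z):
    """minAreaRect of a mask (biggest blob) on plane z: centre, (long,short), yaw of long axis deg"""
    cs,_=cv2.findContours(mask.astype(np.uint8),cv2.RETR_EXTERNAL,cv2.CHAIN_APPROX_NONE)
    c=max(cs,key=cv2.contourArea)[:,0]
    P=unproj(C,c,z)[:,:2].astype(np.float32)
    (x,y),(w,h),a=cv2.minAreaRect(P)
    if w<h:w,h,a=h,w,a+90
    return np.round([x,y,w,h,(a+90)%180-90],1)
def go(x,y,z,jaw,tilt=None):
    """turn (deg about tool x) and then shift (tool axes, m) to TCP x,y,z pointing down, jaw dir at world yaw jaw deg (mod 180)"""
    s=ctrl.state(); M=R.from_euler("xyz",s["ee_rot"]).as_matrix()
    best=None
    for j in (jaw,jaw+180):
        j=np.radians(j); T=np.c_[[0,0,-1],np.cross([np.cos(j),np.sin(j),0],[0,0,-1]),[np.cos(j),np.sin(j),0]]
        rv=np.degrees(R.from_matrix(M.T@T).as_rotvec())
        if best is None or np.linalg.norm(rv)<np.linalg.norm(best[0]): best=(rv,T)
    rv,T=best; d=T.T@(np.array([x,y,z])-s["eef_pos"])/1000
    print("t",round(s["clock"],2),"pos",s["eef_pos"].round(1),"w",round(s["width"],1),"q7",s["qpos"][6].round(2),"turn",rv.round(2),"shift",d.round(4))
E
python3 - <<'E'
from h import *
im=cams.snapshot("top");C=cam("top")
for l,z in dict(drill_jig=18,backing_board=19,work_block=22,tall_packing=41,short_packing=22,strap_clamp=12,thick_washer=8,star_knob=20,pencil_red=8).items():
    for r in finder.regions_of("top",l)[:4]: print(l,round(r["confidence"],2),np.round(r["centre"]),rect(C,r["pixels"],z))
E
```

```text
drill_jig 0.62 [158. 179.] [620.1  81.6 232.1 134.6  74.6]
backing_board 0.69 [150. 297.] [ 639.  -224.    91.9   67.1   75.5]
work_block 0.67 [177. 343.] [ 555.4 -343.6   71.5   47.7   74.1]
tall_packing 0.53 [219. 276.] [ 429.8 -161.7   46.1   43.3    9. ]
short_packing 0.44 [187. 276.] [ 529.7 -166.1   37.8   14.7   72. ]
strap_clamp 0.87 [229. 136.] [421.4 170.8 151.5  38.3 -80.6]
thick_washer 0.6 [224. 344.] [ 431.  -330.9   32.3   29.4  -46.6]
thick_washer 0.51 [183. 244.] [543.  -95.   34.8  34.1  25.8]
thick_washer 0.44 [209. 369.] [ 481.5 -400.5   36.    35.2   -3.3]
star_knob 0.55 [227. 208.] [432.4   0.8  41.   39.3 -20. ]
```

Run:
```python
from h import *
go(600,-235,240,-14.5)
s=ctrl.state();M=R.from_euler("xyz",s["ee_rot"]).as_matrix();C=cam("wrist")
print(M.round(2),(M.T@(C[3]-s["eef_pos"])).round(1),(M.T@C[4]).round(3).tolist())
```

```text
t 0.65 pos [ 205.8 -642.9  242.4] w 85.5 q7 -0.08 turn [-5.775e+01  1.000e-02  0.000e+00] shift [0.0024 0.4936 0.2795]
[[ 0.    0.95  0.3 ]
 [-0.    0.3  -0.95]
 [-1.    0.    0.  ]] [-132.5   66.     0.4] [[0.001, 0.259, -0.966], [-0.001, 0.966, 0.259], [1.0, 0.0, 0.001]]
```

View pics/wrist0.png

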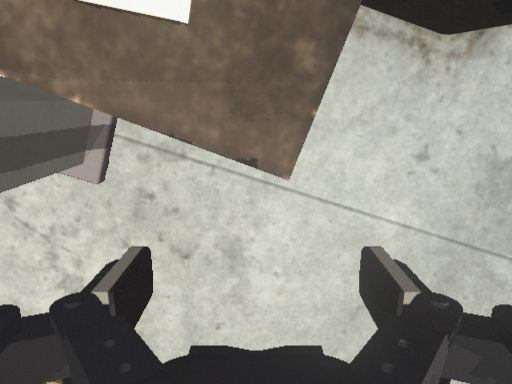

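The wrist picture shows only floor, the bench corner and the open fingers. I'm moving to above the backing board.

Request:
drive_tool --pt "1 0 0 0 -8.25 0 0" --pt "1 0 0 0 -8.25 0 0" --pt "1 0 0 0 -8.25 0 0" --pt "1 0 0 0 -8.25 0 0" --pt "1 0 0 0 -8.25 0 0" --pt "1 0 0 0 -8.25 0 0" --pt "1 0 0 0 -8.25 0 0" --pt "1 0 0.045 0.0254 0 0 0" --pt "1 0 0.045 0.0254 0 0 0" --pt "1 0 0.045 0.0254 0 0 0" --pt "1 0 0.045 0.0254 0 0 0" --pt "1 0 0.045 0.0254 0 0 0" --pt "1 0 0.045 0.0254 0 0 0" --pt "1 0 0.045 0.0254 0 0 0" --pt "1 0 0.045 0.0254 0 0 0" --pt "1 0 0.045 0.0254 0 0 0" --pt "1 0 0.045 0.0254 0 0 0" --pt "1 0 0.045 0.0254 0 0 0" --squeeze 40

```text
clock: 2.45
eef_pos: [588.7, -245.5, 242.6]
ee_rot: [-0.688, 1.57, -0.941]
wrist_force: [1.2, 0.2, -0.1]
width: 85.2
```

Run:
```python
from h import *
print(ctrl.state()["qvel"].round(3))
im=cams.snapshot("wrist");C=cam("wrist");cv2.imwrite("pics/w1.png",im[:,:,::-1])
for l,z in dict(backing_board=19,work_block=22,tall_packing=41,short_packing=22).items():
    for r in finder.regions_of("wrist",l)[:3]: print(l,round(r["confidence"],2),np.round(r["centre"]),r["pixels"].sum(),rect(C,r["pixels"],z))
go(639,-224,12,-14.5)
```

```text
[-0.752  0.29  -0.069 -0.415  0.142  0.16  -0.803]
backing_board 0.87 [134. 298.] 5165 [ 647.3 -211.4   89.8   61.5   76.6]
backing_board 0.37 [191. 165.] 1951 [ 496.8 -235.7  161.8   15.7   -3.4]
work_block 0.79 [257. 252.] 2283 [ 566.  -328.4   76.3   39.6   75.2]
tall_packing 0.86 [125.  76.] 2339 [ 444.1 -149.9   57.6   43.2    8.1]
short_packing 0.87 [103. 182.] 890 [ 554.3 -157.8   42.8   39.9   -5.9]
t 2.7 pos [ 587.3 -247.2  242.1] w 85.6 q7 -0.09 turn [ 0.01 -0.03  0.05] shift [0.2301 0.0354 0.0443]
```

View pics/w1.png

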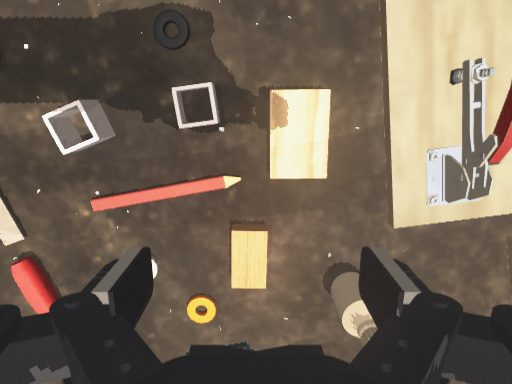

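The wrist view shows the board at (300,134), work block at (249,258), tall packing at (75,127), short packing at (196,105), pencil at (165,195), black washer (171,29) and yellow washer (201,309). The arm was still moving, so I'm measuring again now that it has settled.

Run:
```python
from h import *
im=cams.snapshot("wrist");C=cam("wrist")
for l,z in dict(backing_board=19,work_block=22,tall_packing=41,short_packing=22).items():
    for r in finder.regions_of("wrist",l)[:1]: print(l,round(r["confidence"],2),np.round(r["centre"]),r["pixels"].sum(),rect(C,r["pixels"],z))
```

```text
backing_board 0.62 [130. 301.] 5335 [ 639.9 -225.4   90.3   61.5   75.4]
work_block 0.91 [256. 248.] 2192 [ 555.5 -341.9   76.6   39.1   73.1]
tall_packing 0.97 [124.  75.] 2384 [ 436.7 -161.7   57.5   44.3    7.2]
short_packing 0.86 [100. 187.] 877 [ 546.9 -170.8   42.7   40.2   -7.9]
```

Request:
drive_tool --pt "1 0.03 0.0173 0.0225 0 0 0" --pt "1 0.03 0.0172 0.0225 0 0 0" --pt "1 0.04 0 0 0 0 0" --pt "1 0.04 0 0 0 0 0" --pt "1 0.03 0 0 0 0 0" --pt "1 0.02 0 0 0 0 0" --pt "1 0.015 0 0 0 0 0" --pt "1 0 0 0 0 0 0" --pt "1 0 0 0 0 0 0" --pt "1 0 0 0 0 0 0"

```text
clock: 3.95
eef_pos: [640.8, -225.1, 39.1]
ee_rot: [-0.036, 1.568, -0.289]
wrist_force: [0.5, -0.5, -0.6]
width: 85.4
```

Run:
```python
from h import *
im=cams.snapshot("wrist");C=cam("wrist");cv2.imwrite("pics/w2.png",im[:,:,::-1])
go(639.5,-225,10,-14.6)
```

```text
t 4.0 pos [ 640.8 -225.1   39.1] w 85.1 q7 -0.24 turn [0.09 0.17 0.01] shift [ 0.0291 -0.0003 -0.0013]
```

View pics/w2.png

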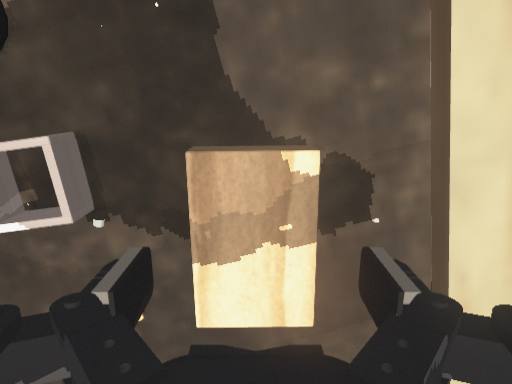

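The board (185–320, 150–327) is centred between the fingers. I'll descend, close and lift.

Request:
drive_tool --pt "1 0.015 0 0 0 0 0" --pt "1 0.013 0 -0.001 0 0 0" --pt "1 0 0 0 0 0 0" --pt "0 0 0 0 0 0 0" --pt "0 0 0 0 0 0 0" --pt "0 0 0 0 0 0 0" --pt "0 0 0 0 0 0 0" --pt "0 0 0 0 0 0 0" --squeeze 50

```text
clock: 4.8
eef_pos: [639.1, -224.5, 9.7]
ee_rot: [-0.033, 1.57, -0.286]
wrist_force: [-1.3, -0.2, 2.1]
width: 58.8
```

Request:
drive_tool --pt "0 -0.03 0 0 0 0 0" --pt "0 -0.045 0 0 0 0 0" --pt "0 -0.045 0 0 0 0 0" --pt "0 -0.03 0.0375 -0.0135 0 0 0" --pt "0 -0.03 0.0375 -0.0135 0 0 0" --pt "0 -0.03 0.0375 -0.0135 0 0 0" --pt "0 -0.03 0.0375 -0.0135 0 0 0" --pt "0 -0.03 0.0375 -0.0135 0 0 0" --pt "0 -0.02 0.0375 -0.0135 0 0 0" --pt "0 0 0.037 -0.0145 0 0 0" --pt "0 0 0 0 0 0 0" --pt "0 0 0 0 0 0 0" --pt "0 0 0 0 0 0 0" --pt "0 0 0 0 0 0 0"

```text
clock: 6.2
eef_pos: [612.0, 51.1, 298.7]
ee_rot: [-2.139, 1.57, -2.395]
wrist_force: [-1.1, 0.5, -0.5]
width: 59.2
```

Run:
```python
from h import *
s=ctrl.state();print(s["qvel"].round(3))
im=cams.snapshot("wrist");C=cam("wrist");cv2.imwrite("pics/w3.png",cv2.resize(im[:,:,::-1],(800,600),interpolation=cv2.INTER_CUBIC))
np.save("C3.npy",np.array(C,dtype=object),allow_pickle=True)
r=finder.regions_of("wrist","drill_jig");print([(q["confidence"],q["pixels"].sum(),rect(C,q["pixels"],18)) for q in r])
go(612,53,300,-14.6)
```

```text
[ 0.002  0.    -0.007 -0.004 -0.    -0.002 -0.002]
[(0.75, np.int64(14597), array([631.8, 124.9, 141.8, 130.4,  75.3]))]
t 6.3 pos [612.   51.6 298.9] w 58.9 q7 -0.57 turn [-0.04 -0.03  0.03] shift [-0.0011  0.0014 -0.0004]
```

View pics/w3.png

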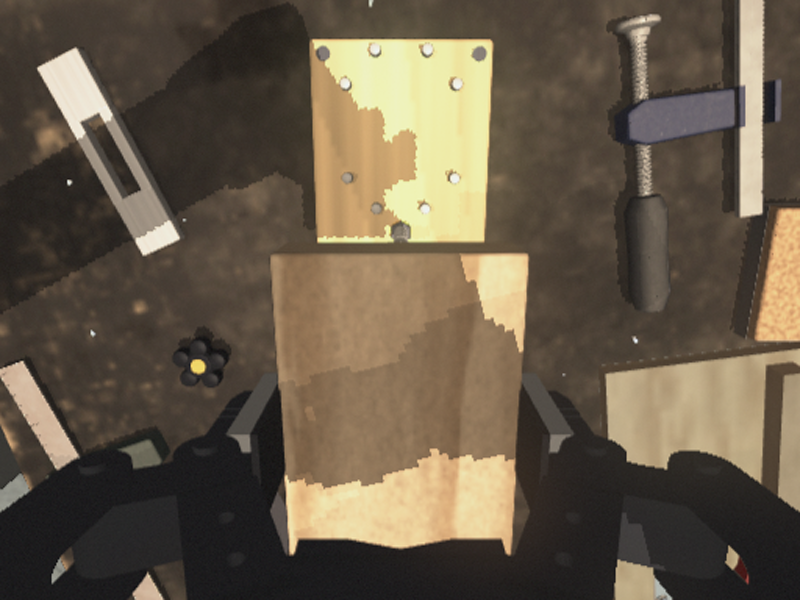

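In the upscaled wrist view the pins show at (345,84), (457,84), (348,178), (454,178), (376,50), (427,50), (376,209) and (424,209). The stud is at (400,230), and the board is held straight.

Run:
```python
from h import *
from scipy.optimize import least_squares
C=np.load("C3.npy",allow_pickle=True)
uv=(np.array([(345,84),(457,84),(348,178),(454,178),(376,50),(427,50),(376,209),(424,209)])+.5)/1.5625-.5
J=np.array([(104,39),(104,-39),(40,39),(40,-39),(126,18),(126,-18),(18,18),(18,-18)])
W=unproj(C,uv,30)[:,:2]
f=lambda p:((J@np.array([[np.cos(p[2]),np.sin(p[2])],[-np.sin(p[2]),np.cos(p[2])]])+p[:2])-W).ravel()
r=least_squares(f,[615,62,1.3]);print(r.x,np.degrees(r.x[2]),r.fun.round(1))
print("held rect",[rect(C,q["pixels"],18) for q in finder.regions_of("wrist","drill_jig")])
u=np.array([np.cos(r.x[2]),np.sin(r.x[2])]);n=r.x[:2]+72*u;print("nest",n)
print("tip check",unproj(C,[[400/1.5625,231/1.5625]],90))
b=[q for q in finder.regions_of("wrist","backing_board")];print([(q["confidence"],rect(C,q["pixels"],ctrl.state()["eef_pos"][2]+9)) for q in b])
go(n[0],n[1],80,np.degrees(r.x[2])-90)
```

```text
[615.97729403  63.18747737   1.30964832] 75.03732120578303 [ 0.   0.3  0.2 -0.1 -0.9  0.   0.2 -0.6 -0.6  0.7  0.5  0.2 -0.  -0.1
  0.6 -0.4]
held rect [array([631.8, 124.9, 141.8, 130.4,  75.3])]
nest [634.56696017 132.74626052]
tip check [[618.2901947   72.36768858  90.        ]]
[(0.74, array([613.7,  56.6,  84.1,  60.3,  75.3]))]
t 6.4 pos [612.   52.2 299.1] w 58.9 q7 -0.57 turn [ 0.38 -0.01  0.01] shift [0.2191 0.0836 0.001 ]
```

Request:
drive_tool --pt "0 0.02 0.028 0.0005 0.38 0 0" --pt "0 0.04 0.028 0.0005 0 0 0" --pt "0 0.04 0.0276 0 0 0 0" --pt "0 0.05 0 0 0 0 0" --pt "0 0.045 0 0 0 0 0" --pt "0 0.02 0 0 0 0 0" --pt "0 0.01 0 0 0 0 0" --pt "0 0.01 0 0 0 0 0" --pt "0 0 0 0 0 0 0" --pt "0 0 0 0 0 0 0" --pt "0 0 0 0 0 0 0"

```text
clock: 7.5
eef_pos: [635.1, 133.9, 65.9]
ee_rot: [0.466, 1.568, 0.206]
wrist_force: [-0.4, 0.4, -1.9]
width: 58.8
```

Run:
```python
from h import *
im=cams.snapshot("wrist");cv2.imwrite("pics/w4.png",im[:,:,::-1])
go(634.6,132.7,28.5,-14.96)
```

```text
t 7.55 pos [635.  133.9  65.8] w 58.5 q7 -0.83 turn [ 0.07  0.13 -0.06] shift [ 0.0373 -0.0013 -0.    ]
```

View pics/w4.png

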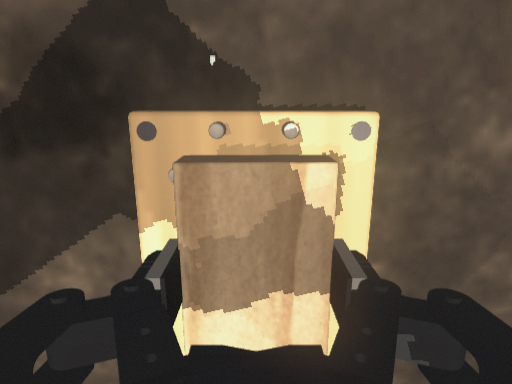

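The board hangs over the nest and is centred between the end pins at (217,131) and (290,131). Lowering it now.

Request:
drive_tool --pt "0 0.015 -0.0013 0 0 0 0" --pt "0 0.012 0 0 0 0 0" --pt "0 0.008 0 0 0 0 0" --pt "0 0.001 0 0 0 0 0" --pt "0 0 0 0 0 0 0" --pt "0 0 0 0 0 0 0"

```text
clock: 8.15
eef_pos: [633.6, 132.5, 27.8]
ee_rot: [-3.03, 1.57, 2.994]
wrist_force: [-0.2, 0.7, -0.5]
width: 58.9
```

Request:
drive_tool --pt "1 0 0 0 0 0 0" --pt "1 0 0 0 0 0 0" --pt "1 0 0 0 0 0 0" --pt "1 0 0 0 0 0 0" --pt "1 -0.03 0 0 0 0 0" --pt "1 -0.05 0 0 0 0 0" --pt "1 -0.05 0 0 0 0 0" --pt "1 -0.01 -0.048 0.0047 0 0 0" --pt "1 0 -0.048 0.0047 0 0 0" --pt "1 0 -0.048 0.0047 0 0 0" --pt "1 0 -0.048 0.0047 0 0 0" --pt "1 0 -0.048 0.0047 0 0 0" --pt "1 0 -0.048 0.0047 0 0 0" --pt "1 0 -0.048 0.0047 0 0 0" --pt "1 0 -0.048 0.0047 0 0 0" --pt "1 0 -0.048 0.0047 0 0 0" --pt "1 0 -0.047 0.005 0 0 0" --pt "1 0 0 0 0 0 0" --pt "1 0 0 0 0 0 0" --pt "1 0 0 0 0 0 0"

```text
clock: 10.15
eef_pos: [557.0, -341.0, 168.4]
ee_rot: [1.443, 1.57, 1.186]
wrist_force: [-0.2, 1.0, 0.3]
width: 85.3
```

Run:
```python
from h import *
im=cams.snapshot("wrist");C=cam("wrist");print(ctrl.state()["qvel"].round(3))
for l,z in dict(backing_board=19,work_block=22,thick_washer=8).items():
    for r in finder.regions_of("wrist",l)[:3]: print(l,round(r["confidence"],2),np.round(r["centre"]),r["pixels"].sum(),rect(C,r["pixels"],z))
go(555.5,-342,10,-15)
im=cams.snapshot("top");C=cam("top")
for r in finder.regions_of("top","backing_board")[:3]: print("top",round(r["confidence"],2),np.round(r["centre"]),r["pixels"].sum(),rect(C,r["pixels"],37))
```

```text
[-0.01  -0.002 -0.     0.001  0.004 -0.    -0.001]
work_block 0.64 [185. 254.] 4082 [ 556.4 -342.6   72.7   41.1   75. ]
thick_washer 0.84 [205. 111.] 1114 [ 431.1 -329.5   35.9   35.1  -14.8]
t 10.35 pos [ 557.2 -341.   168.6] w 85.4 q7 0.02 turn [ 0.27  0.02 -0.02] shift [ 0.1586 -0.0014 -0.0013]
top 0.92 [148. 158.] 867 [633.9 130.7  93.1  62.6  75.7]
```

Request:
drive_tool --pt "1 0.04 -0.0015 -0.0009 0.27 0 0" --pt "1 0.045 0 0 0 0 0" --pt "1 0.035 0 0 0 0 0" --pt "1 0.02 0 0 0 0 0" --pt "1 0.015 0 0 0 0 0" --pt "1 0 0 0 0 0 0" --pt "1 0 0 0 0 0 0" --pt "0 0 0 0 0 0 0" --pt "0 0 0 0 0 0 0" --pt "0 0 0 0 0 0 0" --pt "0 0 0 0 0 0 0" --pt "0 0 0 0 0 0 0" --pt "0 0 0 0 0 0 0" --pt "0 0 0 0 0 0 0"

```text
clock: 11.85
eef_pos: [555.9, -344.3, 14.5]
ee_rot: [-0.395, 1.569, -0.66]
wrist_force: [-1.4, 0.5, 5.3]
width: 38.9
```

Run:
```python
from h import *
go(634.6,132.7,150,-14.96)
```

```text
t 11.85 pos [ 555.9 -344.3   14.5] w 38.9 q7 -0.06 turn [-0.2   0.09  0.04] shift [-0.1355  0.4811 -0.0471]
```

Request:
drive_tool --pt "0 -0.03 0 0 0 0 0" --pt "0 -0.05 0 0 0 0 0" --pt "0 -0.05 0 0 0 0 0" --pt "0 -0.006 0.048 -0.0047 0 0 0" --pt "0 0 0.048 -0.0047 0 0 0" --pt "0 0 0.048 -0.0047 0 0 0" --pt "0 0 0.048 -0.0047 0 0 0" --pt "0 0 0.048 -0.0047 0 0 0" --pt "0 0 0.048 -0.0047 0 0 0" --pt "0 0 0.048 -0.0047 0 0 0" --pt "0 0 0.048 -0.0047 0 0 0" --pt "0 0 0.048 -0.0047 0 0 0" --pt "0 0 0.047 -0.0047 0 0 0" --pt "0 0.03 0 0 0 0 0" --pt "0 0.03 0 0 0 0 0" --pt "0 0 0 0 0 0 0" --pt "0 0 0 0 0 0 0" --pt "0 0 0 0 0 0 0"

```text
clock: 13.65
eef_pos: [636.1, 130.7, 90.9]
ee_rot: [0.524, 1.568, 0.259]
wrist_force: [-0.4, -0.1, -1.5]
width: 38.9
```

Run:
```python
from h import *
im=cams.snapshot("wrist");cv2.imwrite("pics/w5.png",im[:,:,::-1])
go(634.2,131,52,-14.96)
```

```text
t 13.7 pos [636.3 130.7  91.2] w 38.8 q7 -0.81 turn [-0.24  0.16 -0.09] shift [ 0.0392 -0.0003 -0.002 ]
```

View pics/w5.png

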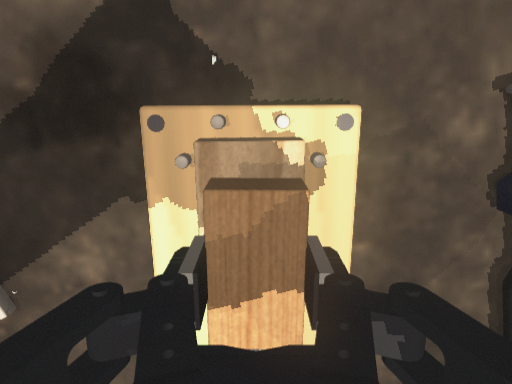

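The board lies in the nest between the pins, with the work block above it about 2 mm to the right. I'll correct that and lower the block.

Request:
drive_tool --pt "0 0.015 0 -0.002 0 0 0" --pt "0 0.012 0 0 0 0 0" --pt "0 0.008 0 0 0 0 0" --pt "0 0.003 0 0 0 0 0" --pt "0 0 0 0 0 0 0" --pt "0 0 0 0 0 0 0"

```text
clock: 14.3
eef_pos: [632.6, 131.0, 51.5]
ee_rot: [-2.201, 1.569, -2.466]
wrist_force: [-4.0, -1.7, 4.7]
width: 38.9
```

Request:
drive_tool --pt "1 0 0 0 0 0 0" --pt "1 0 0 0 0 0 0" --pt "1 0 0 0 0 0 0" --pt "1 0 0 0 0 0 0" --pt "1 -0.03 0 0 0 0 0" --pt "1 -0.05 0 0 0 0 0" --pt "1 -0.05 0 0 0 0 0" --pt "1 0 -0.042 -0.0149 0 0 0" --pt "1 0 -0.042 -0.0149 0 0 0" --pt "1 0 -0.042 -0.0149 0 0 0" --pt "1 0 -0.042 -0.0149 0 0 0" --pt "1 0 -0.042 -0.0149 0 0 0" --pt "1 0 -0.042 -0.0149 0 0 0" --pt "1 0 -0.042 -0.0149 0 0 0" --pt "1 0 -0.041 -0.0149 0 0 0" --pt "1 0 0 0 0 0 0" --pt "1 0 0 0 0 0 0" --pt "1 0 0 0 0 0 0"

```text
clock: 16.1
eef_pos: [431.4, -159.9, 181.6]
ee_rot: [0.513, 1.57, 0.25]
wrist_force: [0.1, 0.2, -0.4]
width: 85.4
```

Run:
```python
from h import *
im=cams.snapshot("wrist");C=cam("wrist");cv2.imwrite("pics/w6.png",im[:,:,::-1])
for l,z in dict(tall_packing=41).items():
    for r in finder.regions_of("wrist",l)[:2]: print(l,round(r["confidence"],2),np.round(r["centre"]),r["pixels"].sum(),rect(C,r["pixels"],z))
go(430,-162,20,-15)
im=cams.snapshot("top");C=cam("top")
for r in finder.regions_of("top","work_block")[:3]: print("top",round(r["confidence"],2),np.round(r["centre"]),r["pixels"].sum(),rect(C,r["pixels"],59))
```

```text
tall_packing 0.95 [195. 252.] 1880 [ 429.7 -157.1   46.    41.3  -82.5]
t 16.2 pos [ 431.5 -159.6  181.4] w 85.3 q7 -0.13 turn [ 0.02  0.04 -0.03] shift [ 0.1614 -0.0027 -0.0008]
top 0.57 [143. 156.] 527 [631.3 128.1  75.8  45.4  74.2]
```

View pics/w6.png

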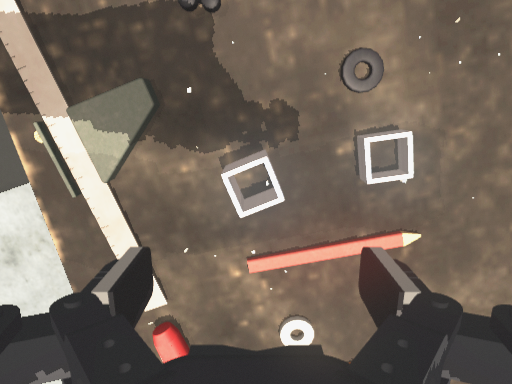

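The wrist view shows the tall packing's top corners at (221,177), (268,157), (284,197) and (240,217). The pencil runs from (250,265) to (420,235) and is clear, the short packing is at (387,157), and the steel washer at (297,333).

Run:
```python
from h import *
C=cam("wrist")
P=unproj(C,[(221,177),(268,157),(284,197),(240,217)],41)[:,:2];print(P.round(1),P.mean(0),cv2.minAreaRect(P.astype(np.float32)))
c=P.mean(0);go(c[0],c[1],20,8)
```

```text
[[ 406.7 -145.5]
 [ 447.4 -139.7]
 [ 451.8 -175. ]
 [ 412.3 -182.2]] [ 429.52853849 -160.59933828] ((429.8026123046875, -160.7808074951172), (41.11762237548828, 37.13706970214844), 8.668210983276367)
t 16.3 pos [ 431.2 -159.8  181.3] w 85.7 q7 -0.13 turn [-2.3e+01  2.0e-02 -2.0e-02] shift [ 0.1613 -0.0006 -0.0018]
```

Request:
drive_tool --pt "1 0.01 0 0 -7.7 0 0" --pt "1 0.02 0 0 -7.7 0 0" --pt "1 0.03 0 0 -7.7 0 0" --pt "1 0.03 -0.0006 -0.0018 0 0 0" --pt "1 0.03 0 0 0 0 0" --pt "1 0.025 0 0 0 0 0" --pt "1 0.016 0 0 0 0 0" --pt "1 0 0 0 0 0 0" --pt "1 0 0 0 0 0 0" --pt "0 0 0 0 0 0 0" --pt "0 0 0 0 0 0 0" --pt "0 0 0 0 0 0 0" --pt "0 0 0 0 0 0 0" --pt "0 0 0 0 0 0 0" --pt "0 0 0 0 0 0 0" --pt "0 0 0 0 0 0 0"

```text
clock: 17.9
eef_pos: [429.3, -162.1, 21.2]
ee_rot: [-0.778, 1.569, -0.639]
wrist_force: [-0.4, 0.9, 6.5]
width: 38.9
```

Run:
```python
from h import *
u=np.array([np.cos(np.radians(75.04)),np.sin(np.radians(75.04))]);h=np.array([616,63.2])-55*u;print(h)
go(h[0],h[1],180,-14.96)
```

```text
[601.80204487  10.06415456]
t 17.9 pos [ 429.3 -162.1   21.2] w 38.9 q7 0.03 turn [22.89  0.08  0.05] shift [-0.1588  0.2108  0.1222]
```

Request:
drive_tool --pt "0 -0.03 0 0 0 0 0" --pt "0 -0.05 0 0 7.7 0 0" --pt "0 -0.05 0 0 7.7 0 0" --pt "0 -0.02 0 0 7.5 0 0" --pt "0 0 0.042 0.0244 0 0 0" --pt "0 0 0.042 0.0244 0 0 0" --pt "0 0 0.042 0.0244 0 0 0" --pt "0 0 0.042 0.0244 0 0 0" --pt "0 0 0.042 0.0244 0 0 0" --pt "0 0.03 0 0 0 0 0" --pt "0 0.03 0 0 0 0 0" --pt "0 0.02 0 0 0 0 0" --pt "0 0 0 0 0 0 0" --pt "0 0 0 0 0 0 0" --pt "0 0 0 0 0 0 0"

```text
clock: 19.4
eef_pos: [601.9, 9.7, 91.9]
ee_rot: [0.312, 1.568, 0.051]
wrist_force: [0.1, -0.1, -0.5]
width: 39.1
```

Run:
```python
from h import *
im=cams.snapshot("wrist");C=cam("wrist");cv2.imwrite("pics/w7.png",im[:,:,::-1])
print(proj(C,[[616,63.2,90],[616,63.2,18]]).round())
go(601.5,9,39.5,-14.96)
```

```text
[[254. 130.]
 [254. 120.]]
t 19.45 pos [601.9   9.7  92. ] w 39.6 q7 -0.62 turn [-0.    0.16 -0.05] shift [ 0.0525 -0.0008 -0.0002]
```

View pics/w7.png

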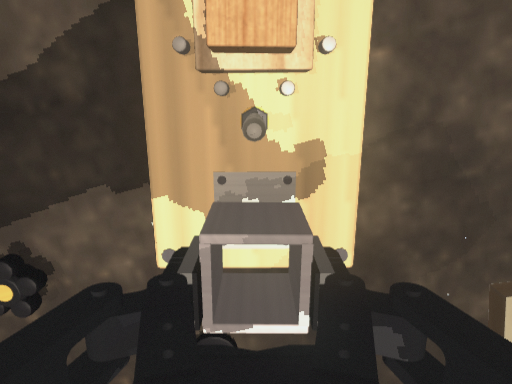

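The packing hangs centred over the heel plate (255,185). The stud tip at (254,131) matches the prediction, and the board and block lie straight in the nest.

Request:
drive_tool --pt "0 0.02 -0.0008 0 0 0 0" --pt "0 0.015 0 0 0 0 0" --pt "0 0.012 0 0 0 0 0" --pt "0 0.005 0 0 0 0 0" --pt "0 0 0 0 0 0 0" --pt "0 0 0 0 0 0 0"

```text
clock: 20.05
eef_pos: [600.4, 8.8, 39.3]
ee_rot: [-2.005, 1.57, -2.266]
wrist_force: [-3.4, -0.3, 7.0]
width: 39.4
```

Request:
drive_tool --pt "1 0 0 0 0 0 0" --pt "1 0 0 0 0 0 0" --pt "1 0 0 0 0 0 0" --pt "1 0 0 0 0 0 0" --pt "1 -0.03 0 0 0 0 0" --pt "1 -0.05 0 0 0 0 0" --pt "1 -0.05 0 0 0 0 0" --pt "1 -0.03 0.022 -0.043 0 0 0" --pt "1 0 0.022 -0.043 0 0 0" --pt "1 0 0.022 -0.043 0 0 0" --pt "1 0 0.022 -0.043 0 0 0" --pt "1 0 0.022 -0.043 0 0 0" --pt "1 0 0 0 -8 0 0" --pt "1 0 0 0 -8 0 0" --pt "1 0 0 0 -8.4 0 0" --pt "1 0 0 0 0 0 0" --pt "1 0 0 0 0 0 0" --pt "1 0 0 0 0 0 0"

```text
clock: 21.85
eef_pos: [425.7, 166.6, 194.7]
ee_rot: [-1.115, 1.571, -0.952]
wrist_force: [0.4, -0.3, -0.3]
width: 85.6
```

Run:
```python
from h import *
im=cams.snapshot("wrist");C=cam("wrist");cv2.imwrite("pics/w8.png",im[:,:,::-1])
for r in finder.regions_of("wrist","strap_clamp")[:2]: print(round(r["confidence"],2),np.round(r["centre"]),r["pixels"].sum(),rect(C,r["pixels"],12))
go(421.4,170.8,12,9.4)
im=cams.snapshot("top");C=cam("top")
for r in finder.regions_of("top","tall_packing")[:3]: print("top",round(r["confidence"],2),np.round(r["centre"]),r["pixels"].sum(),rect(C,r["pixels"],59))
for r in finder.regions_of("top","work_block")[:3]: print("top",round(r["confidence"],2),np.round(r["centre"]),r["pixels"].sum(),rect(C,r["pixels"],59))
```

```text
0.55 [159. 242.] 4941 [419.9 172.  150.8  35.4 -81.3]
t 21.95 pos [425.7 166.7 194.7] w 85.2 q7 -0.49 turn [-0.03  0.    0.01] shift [ 0.1827  0.0047 -0.0036]
top 0.74 [155. 203.] 214 [598.1   8.8  47.7  43.  -13. ]
top 0.61 [144. 154.] 563 [632.2 129.2  76.4  48.4  74.6]
```

View pics/w8.png

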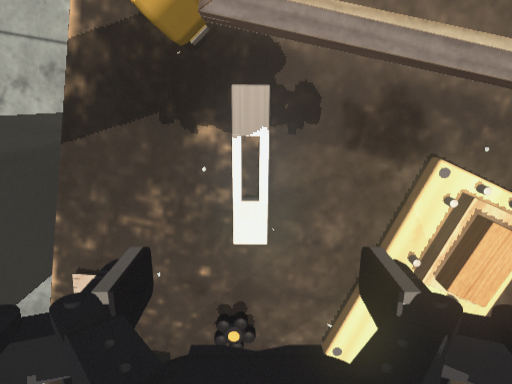

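The strap (232–270, 85–244) is square to the jaws, with its slot at (250,165) and nothing in the fingers' way. Grasping it at the middle.

Request:
drive_tool --pt "1 0.04 0.0062 -0.0048 0.3 0 0" --pt "1 0.05 0 0 0 0 0" --pt "1 0.04 0 0 0 0 0" --pt "1 0.03 0 0 0 0 0" --pt "1 0.015 0 0 0 0 0" --pt "1 0.007 0 0 0 0 0" --pt "1 0 0 0 0 0 0" --pt "1 0 0 0 0 0 0" --pt "0 0 0 0 0 0 0" --pt "0 0 0 0 0 0 0" --pt "0 0 0 0 0 0 0" --pt "0 0 0 0 0 0 0" --pt "0 0 0 0 0 0 0" --pt "0 0 0 0 0 0 0" --pt "0 0 0 0 0 0 0" --squeeze 70

```text
clock: 23.6
eef_pos: [420.3, 172.1, 13.5]
ee_rot: [-0.468, 1.57, -0.309]
wrist_force: [-0.6, -1.1, 7.3]
width: 31.6
```

Run:
```python
from h import *
go(616,63.2,190,-14.96)
```

```text
t 23.6 pos [420.3 172.1  13.5] w 31.6 q7 -0.81 turn [2.409e+01 7.000e-02 2.000e-02] shift [-0.1765 -0.0547  0.2172]
```

Request:
drive_tool --pt "0 -0.03 0 0 0 0 0" --pt "0 -0.05 0 0 8 0 0" --pt "0 -0.05 0 0 8 0 0" --pt "0 -0.04 0 0 8.1 0 0" --pt "0 0 -0.011 0.0434 0 0 0" --pt "0 0 -0.011 0.0434 0 0 0" --pt "0 0 -0.011 0.0434 0 0 0" --pt "0 0 -0.011 0.0434 0 0 0" --pt "0 0 -0.0107 0.0436 0 0 0" --pt "0 0.03 0 0 0 0 0" --pt "0 0.03 0 0 0 0 0" --pt "0 0 0 0 0 0 0" --pt "0 0 0 0 0 0 0" --pt "0 0 0 0 0 0 0"

```text
clock: 25.0
eef_pos: [616.5, 63.8, 124.4]
ee_rot: [0.437, 1.568, 0.177]
wrist_force: [-0.1, 0.4, -2.3]
width: 31.6
```

Run:
```python
from h import *
im=cams.snapshot("wrist");C=cam("wrist");cv2.imwrite("pics/w9.png",im[:,:,::-1])
print(proj(C,[[616,63.2,90],[616,63.2,59]]).round())
go(616,63.2,72.5,-14.96)
```

```text
[[254. 235.]
 [254. 216.]]
t 25.05 pos [616.6  63.7 124.6] w 31.8 q7 -0.69 turn [ 0.04  0.18 -0.07] shift [ 0.0521 -0.0007 -0.0005]
```

View pics/w9.png

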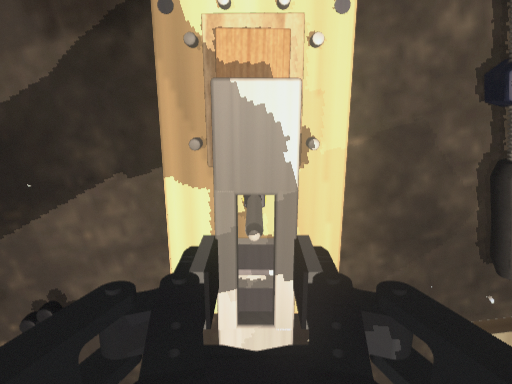

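The stud tip at (254,235) shows through the slot, centred across it (237–274). Lowering.

Request:
drive_tool --pt "0 0.015 -0.0007 -0.0005 0 0 0" --pt "0 0.015 0 0 0 0 0" --pt "0 0.012 0 0 0 0 0" --pt "0 0.006 0 0 0 0 0" --pt "0 0.003 0 0 0 0 0" --pt "0 0 0 0 0 0 0" --pt "0 0 0 0 0 0 0"

```text
clock: 25.75
eef_pos: [614.1, 62.4, 72.6]
ee_rot: [-2.238, 1.568, -2.499]
wrist_force: [-5.4, -1.2, 6.6]
width: 31.8
```

Request:
drive_tool --pt "1 0 0 0 0 0 0" --pt "1 0 0 0 0 0 0" --pt "1 0 0 0 0 0 0" --pt "1 0 0 0 0 0 0" --pt "1 -0.02 0 0 0 0 0" --pt "1 -0.05 0 0 0 0 0" --pt "1 -0.045 0 0 0 0 0" --pt "1 0 -0.0474 -0.0085 0 0 0" --pt "1 0 -0.0474 -0.0085 0 0 0" --pt "1 0 -0.0474 -0.0085 0 0 0" --pt "1 0 -0.0474 -0.0085 0 0 0" --pt "1 0 -0.0474 -0.0085 0 0 0" --pt "1 0 -0.0474 -0.0085 0 0 0" --pt "1 0 -0.0474 -0.0085 0 0 0" --pt "1 0 -0.0474 -0.0085 0 0 0" --pt "1 0 -0.0474 -0.0085 0 0 0" --pt "1 0 0 0 0 0 0" --pt "1 0 0 0 0 0 0" --pt "1 0 0 0 0 0 0"

```text
clock: 27.65
eef_pos: [431.8, -328.5, 186.7]
ee_rot: [1.111, 1.57, 0.852]
wrist_force: [0.1, -1.2, 0.4]
width: 85.2
```

Run:
```python
from h import *
im=cams.snapshot("wrist");C=cam("wrist");cv2.imwrite("pics/w10.png",im[:,:,::-1])
for r in finder.regions_of("wrist","thick_washer")[:3]: print(round(r["confidence"],2),np.round(r["centre"]),r["pixels"].sum(),rect(C,r["pixels"],8),im[r["pixels"]].mean(0).round())
go(431,-329.5,12,-15)
im=cams.snapshot("top");C=cam("top")
for r in finder.regions_of("top","strap_clamp")[:3]: print("top",round(r["confidence"],2),np.round(r["centre"]),r["pixels"].sum(),rect(C,r["pixels"],71))
for r in finder.regions_of("top","tall_packing")[:3]: print("top",round(r["confidence"],2),np.round(r["centre"]),r["pixels"].sum(),rect(C,r["pixels"],59))
```

```text
0.76 [182. 248.] 927 [ 430.6 -329.7   33.9   33.3   75.2] [242. 241. 240.]
0.64 [236. 328.] 950 [ 480.6 -399.2   36.4   35.   -59.6] [237. 221. 118.]
t 27.75 pos [ 432.1 -328.1  186.8] w 85.3 q7 0.17 turn [ 0.24  0.02 -0.03] shift [ 0.1748 -0.0017 -0.0007]
top 0.69 [155. 180.] 672 [614.4  61.3 149.1  35.2  74.5]
top 0.57 [167. 202.] 74 [579.5  11.6  41.2  11.3  73.2]
```

View pics/w10.png

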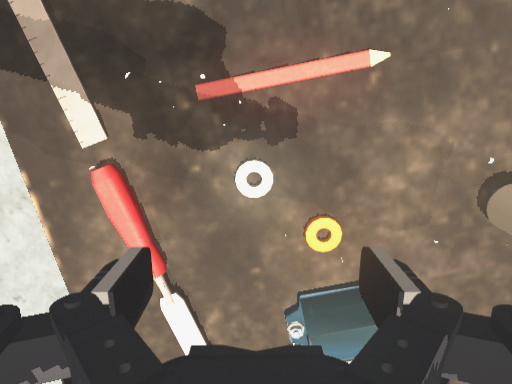

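The steel washer is at (254,179) and the yellow one at (323,235) is clear of the fingers. The pencil is at (290,75). The top camera puts the strap at (614.4,61.3) with yaw 74.5°, so it is seated over the stud.

Run:
```python
from h import *
im=cv2.imread("pics/w10.png").astype(int);C=cam("wrist")
m=np.zeros((384,512),bool);m[150:208,225:285]=(im.min(2)>185)[150:208,225:285]
cs,_=cv2.findContours(m.astype(np.uint8),0,1);c=max(cs,key=cv2.contourArea)
e=cv2.minEnclosingCircle(c);print(e);p=unproj(C,[e[0]],8)[0];print(p)
go(p[0],p[1],11,-14.96)
```

```text
((253.6842041015625, 178.6842041015625), 18.905393600463867)
[ 429.88286628 -330.7172131     8.        ]
t 27.9 pos [ 431.7 -328.7  186.8] w 85.7 q7 0.17 turn [ 0.15  0.01 -0.01] shift [ 0.1758 -0.0025 -0.0013]
```

Request:
drive_tool --pt "1 0.04 -0.0025 -0.0013 0.2 0 0" --pt "1 0.05 0 0 0 0 0" --pt "1 0.04 0 0 0 0 0" --pt "1 0.025 0 0 0 0 0" --pt "1 0.013 0 0 0 0 0" --pt "1 0.008 0 0 0 0 0" --pt "1 0 0 0 0 0 0" --pt "1 0 0 0 0 0 0" --pt "0 0 0 0 0 0 0" --pt "0 0 0 0 0 0 0" --pt "0 0 0 0 0 0 0" --pt "0 0 0 0 0 0 0" --pt "0 0 0 0 0 0 0" --pt "0 0 0 0 0 0 0" --pt "0 0 0 0 0 0 0" --squeeze 50

```text
clock: 29.4
eef_pos: [429.3, -332.2, 11.8]
ee_rot: [-0.983, 1.57, -1.247]
wrist_force: [-1.7, 0.7, 7.1]
width: 33.2
```

Run:
```python
from h import *
go(615.5,62,190,-14.96)
```

```text
t 29.4 pos [ 429.3 -332.2   11.8] w 33.2 q7 0.04 turn [-0.18  0.03  0.05] shift [-0.1782  0.4289  0.0781]
```

Request:
drive_tool --pt "0 -0.03 0 0 0 0 0" --pt "0 -0.05 0 0 0 0 0" --pt "0 -0.05 0 0 0 0 0" --pt "0 -0.046 0.0476 0.0087 0 0 0" --pt "0 0 0.0476 0.0087 0 0 0" --pt "0 0 0.0476 0.0087 0 0 0" --pt "0 0 0.0476 0.0087 0 0 0" --pt "0 0 0.0476 0.0087 0 0 0" --pt "0 0 0.0476 0.0087 0 0 0" --pt "0 0 0.0476 0.0087 0 0 0" --pt "0 0 0.0476 0.0087 0 0 0" --pt "0 0 0.0476 0.0087 0 0 0" --pt "0 0.03 0 0 0 0 0" --pt "0 0.02 0 0 0 0 0" --pt "0 0 0 0 0 0 0" --pt "0 0 0 0 0 0 0" --pt "0 0 0 0 0 0 0"

```text
clock: 31.1
eef_pos: [612.2, 50.0, 126.5]
ee_rot: [0.326, 1.568, 0.061]
wrist_force: [-0.5, 0.1, -0.4]
width: 33.2
```

Run:
```python
from h import *
im=cams.snapshot("wrist");C=cam("wrist");cv2.imwrite("pics/w11.png",cv2.resize(im[130:330,130:390,::-1],(780,600),interpolation=cv2.INTER_CUBIC))
s=ctrl.state();z=s["eef_pos"][2];print(s["eef_pos"],proj(C,[[616,63.2,90]]).round(1))
v=C[3]-np.array([616,63.2,90]);print("cam",C[3].round(),C[4].round(3).tolist(),"f",C[0],"washer top z",z-11.8+8)
go(616,63.2,100,-14.96)
```

```text
[612.29998677  49.98332239 126.6877471 ] [[254.7 207.1]]
cam [630. 113. 259.] [[0.965, 0.255, 0.065], [-0.263, 0.932, 0.249], [0.003, -0.258, 0.966]] f 345.18928725844836 washer top z 122.88774710281872
t 31.15 pos [612.3  50.  126.7] w 33.4 q7 -0.67 turn [-0.24  0.15 -0.05] shift [0.0267 0.0137 0.0002]
```

View pics/w11.png

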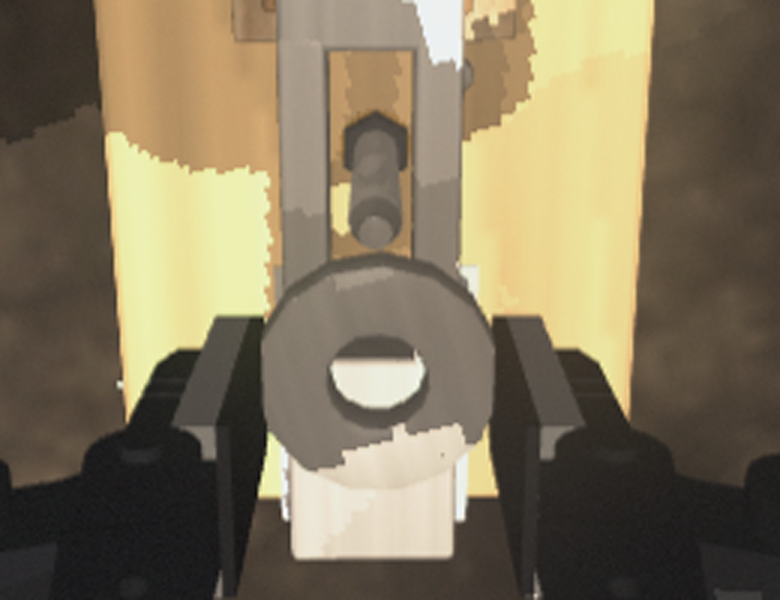

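The washer's centre is at crop (378,377), which is (256,256) in the full frame. The stud tip at full (255,207) matches the prediction.

Run:
```python
from h import *
C=cam("wrist");s=ctrl.state();w=unproj(C,[[256,255.5]],s["eef_pos"][2]-3.8)[0];d=w[:2]-s["eef_pos"][:2];print(w,d)
tip=unproj(C,[[255,206.7]],90)[0];print(tip)
go(tip[0]-d[0],tip[1]-d[1],100,-14.96)
```

```text
[613.46417632  51.79675622 122.8877471 ] [1.16418955 1.81343383]
[616.20192973  63.34698347  90.        ]
t 31.15 pos [612.3  50.  126.7] w 33.4 q7 -0.67 turn [-0.24  0.15 -0.05] shift [ 0.0267  0.0119 -0.0003]
```

Request:
drive_tool --pt "0 0 0.0119 -0.0003 -0.2 0 0" --pt "0 0.014 0 0 0 0 0" --pt "0 0 0 0 0 0 0" --pt "0 0 0 0 0 0 0" --pt "0 0 0 0 0 0 0"

```text
clock: 31.65
eef_pos: [614.2, 61.6, 111.0]
ee_rot: [-2.206, 1.57, -2.467]
wrist_force: [0.1, -0.1, -0.2]
width: 32.9
```

Run:
```python
from h import *
im=cams.snapshot("wrist");C=cam("wrist");cv2.imwrite("pics/w12.png",cv2.resize(im[130:330,130:390,::-1],(780,600),interpolation=cv2.INTER_CUBIC))
go(615,61.5,84,-14.96)
```

```text
t 31.7 pos [614.3  61.6 111.2] w 33.1 q7 -0.7 turn [-0.01  0.01  0.01] shift [0.0272 0.0001 0.0007]
```

View pics/w12.png

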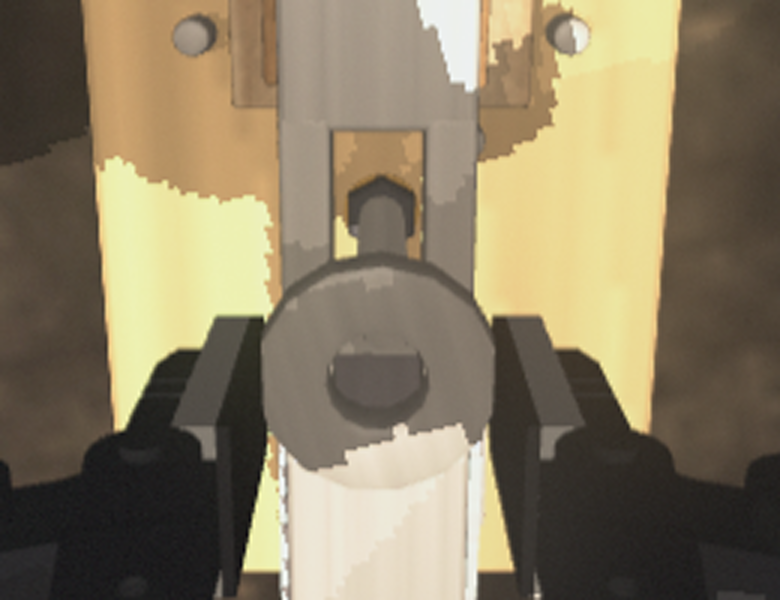

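Run:
```python
from h import *
C=cam("wrist");s=ctrl.state()
print("tip px crop",(proj(C,[[616.2,63.3,90],[616.2,63.3,59]])-130)*3)
w=unproj(C,[[130+378/3,130+377/3]],s["eef_pos"][2]-3.8)[0];print(w, s["eef_pos"])
go(s["eef_pos"][0]+616.2-w[0],s["eef_pos"][1]+63.3-w[1],84,-14.96)
```

```text
tip px crop [[382.39281034 329.11392989]
 [381.49624593 265.75465495]]
[615.45329836  63.30476066 107.35855494] [614.32842005  61.59634216 111.15855494]
t 31.7 pos [614.3  61.6 111.2] w 33.1 q7 -0.7 turn [-0.01  0.01  0.01] shift [0.0272 0.0002 0.0007]
```

Request:
drive_tool --pt "0 0 0.0002 0.0007 0 0 0" --pt "0 0.005 0 0 0 0 0" --pt "0 0.005 0 0 0 0 0" --pt "0 0.005 0 0 0 0 0" --pt "0 0 0 0 0 0 0" --pt "0 0 0 0 0 0 0"

```text
clock: 32.3
eef_pos: [614.8, 61.8, 95.8]
ee_rot: [-2.77, 1.57, -3.031]
wrist_force: [-0.4, 0.2, -0.1]
width: 33.4
```

No contact force with the washer's underside below the stud tip, so the stud is in the hole. Lowering the rest of the way and releasing.

Request:
drive_tool --pt "0 0.005 0 0 0 0 0" --pt "0 0.004 0 0 0 0 0" --pt "0 0.0025 0 0 0 0 0" --pt "0 0 0 0 0 0 0" --pt "0 0 0 0 0 0 0"

```text
clock: 32.8
eef_pos: [615.0, 61.8, 84.6]
ee_rot: [-0.242, 1.571, -0.502]
wrist_force: [0.0, -0.4, -0.0]
width: 32.7
```

Request:
drive_tool --pt "1 0 0 0 0 0 0" --pt "1 0 0 0 0 0 0" --pt "1 0 0 0 0 0 0" --pt "1 0 0 0 0 0 0" --pt "1 0 0 0 0 0 0" --pt "1 -0.02 0 0 0 0 0" --pt "1 -0.05 0 0 0 0 0" --pt "1 -0.05 0 0 0 0 0" --pt "1 0 -0.045 0 0 0 0" --pt "1 0 -0.045 0 0 0 0" --pt "1 0 0 0 0 0 0" --pt "1 0 0 0 0 0 0" --pt "1 0 0 0 0 0 0"

```text
clock: 34.1
eef_pos: [591.8, -23.8, 204.7]
ee_rot: [1.636, 1.57, 1.376]
wrist_force: [0.1, 0.1, 0.3]
width: 85.3
```

Run:
```python
from h import *
im=cams.snapshot("wrist");C=cam("wrist");cv2.imwrite("pics/w13.png",im[:,:,::-1])
q=lambda p:(np.linalg.inv(np.array([[np.cos(1.30965),-np.sin(1.30965)],[np.sin(1.30965),np.cos(1.30965)]]))@(np.array(p[:2])-[616,63.2])).round(1)
for l,z in dict(thick_washer=79,strap_clamp=71,work_block=59,tall_packing=59,backing_board=37).items():
    for r in finder.regions_of("wrist",l)[:2]: x=rect(C,r["pixels"],z);print(l,round(r["confidence"],2),np.round(r["centre"]),x,"jig",q(x))
side=cams.snapshot("side");cv2.imwrite("pics/s13.png",cv2.resize(side[150:300,80:280,::-1],(800,600),interpolation=cv2.INTER_CUBIC))
```

```text
thick_washer 0.8 [238. 223.] [557.3 -63.9  28.   26.7  74.6] jig [-137.9   23.9]
thick_washer 0.7 [ 60. 250.] [615.8  63.6  35.3  35.  -82.5] jig [0.3 0.3]
strap_clamp 0.71 [112. 255.] [604.4  24.4  69.8  34.   74.9] jig [-40.5   1.2]
work_block 0.67 [ 90. 260.] [611.3  45.4 131.9 113.3  75.1] jig [-18.4  -0.1]
work_block 0.54 [188.  83.] [454.1   7.   40.9  37.  -17.9] jig [-96.1 141.9]
tall_packing 0.82 [142. 278.] [619.4   6.4  39.    2.8  74.4] jig [-54.  -17.9]
backing_board 0.69 [ 24. 256.] [649.3  94.9  28.3  10.7  74.3] jig [ 39.2 -24. ]
```

View pics/w13.png

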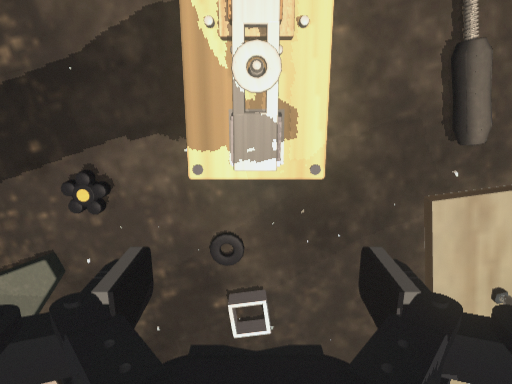

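Run:
```python
from h import *
s=ctrl.state();print(s["clock"],s["qvel"].round(3),s["wrist_force"].round(2));print(ctrl.hand_in())
```

```text
34.45 [ 0.007 -0.002  0.004 -0.001 -0.     0.001  0.002] [ 0.8  -0.28  1.39]
the job is handed in; nothing more can be done
None
```

The jig is set up and handed in at 34.5 s, out of 112 s allowed. In order, I placed the backing board in the nest, the work block on it, the tall packing on the heel plate, the strap over the stud and the steel washer on the strap. The arm was then backed clear with the gripper open.

**Last checks**
- **Washer:** the last wrist view puts it about 0.3 mm from the stud axis in x and y, with the stud showing in its hole.
- **Strap:** it lies straight along the jig, and its visible end is about 75 mm from the stud, so the stud is midway along the slot.
- **Star knob and pencil:** the knob was still in its place in the last view. The pencil looked undisturbed when I last saw it, before the washer grasp. I did not measure a shift for either.

**Weaker or failed checks**
- **Work block and packing:** the top camera read both about 4–6 mm off target, inside the 12 mm limits. The close wrist views showed them straight.
- **Hidden parts:** the last network reports for the board, block and packing were partial or wrong because the strap hides them, so I set those aside.
- **Side view:** I had used up the 16 pictures, so I could not see the final side view. Strap and washer heights rest on the arm's release heights, not on a picture.

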